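# Cull the binding castors from a crate dolly

### The job

The stall's crate dolly lies upside down on the bench with three or four push-on castors on its spigots: turn every wheel by at least an eighth of a turn from where it stands to find out which ones bind, and leave the castors whose wheels run freely seated where they are. Take each binding castor off its spigot without lifting or tipping the dolly (the sleeves grip too hard for a straight pull, so twist to and fro as you pull), and put it in the grey scrap tote. Leave the dolly about where it is and do not disturb the jars and the cake.

Things in the scene. Friction and masses are not known exactly. Their poses are not given: they have to be found in the camera images.
- dolly_mid (a point): Steel crate dolly, 300 x 200 mm (long side along its x), 2.5 kg, loose, lying upside down. The point is its middle, 42 mm above the bench, level with the shoulders of four steel spigots at (+-100, +-65) mm from it, 22 mm thick, 36 mm tall above the shoulder; one may be bare. Nothing else is higher than 36 mm. An upward pull of 18 N at one spigot can lift that end. z up.
- tote_floor (a point): Open grey plastic scrap tote, 300 x 200 mm outside (long side along its x), walls 5 mm thick, rim 115 mm above the bench, loose, 1.1 kg. The point is the centre of its inner floor, 5 mm above the bench; z up. It stands beside the dolly, on the left or on the right.
- jar1_mid (a point): Amber chutney jar with metal lid, 68 mm across, 95 mm tall, full; the point is its centre. Bystander.
- jar2_mid (a point): A second jar of the same kind. Bystander.
- cake_mid (a point): Wrapped loaf cake, 90 x 150 x 70 mm; the point is its centre. Bystander.
- castor_a_grip (a point): Push-on castor, 0.35 kg, seated on a spigot, wheel up; missing in some starts. The point is midway between its two flat steel fork plates (36 mm wide over both, along its y; x from -14 to +32 mm; 24 mm below to 18 mm above the point), on the spigot's axis, 112 mm above the bench when seated. z from sleeve to wheel (up), x towards the wheel's side, any heading at the start.
- castor_a_axle (a point): Centre of this castor's wheel, 20 mm along x and 12 mm along z from the grip point. Wheel 64 mm in diameter, 24 mm wide, grey, dark marks on the tread, axle along y; its top stands 26 mm clear above the fork plates. A sound wheel turns at a touch (far under 0.5 N at the tread) and runs on; a binding one needs 7 N and stops at once. They look alike.
- castor_a_mouth (a point): Mouth of this castor's black nylon sleeve (39 mm thick, 40 mm tall), 70 mm below the grip point, on the shoulder when seated. Clips 10 mm up its bore hold the spigot: over 40 N if pulled straight; some 10 N, its weight included, if twisted to and fro (0.5 N m) and raised about 2 mm per radian. They let go 28 mm up; the sleeve is clear of the spigot 36 mm up.
- castor_a_wheel (a joint): Angle of this castor's wheel on its axle, rad, 0 at the start, no stops; it grows when the top of the tread moves towards the castor's +x.
- castor_b_grip (a point): Another castor of the same make: the point and axes as for castor_a_grip; missing in some starts.
- castor_b_axle (a point): Its wheel's centre, as for castor_a_axle.
- castor_b_mouth (a point): Its sleeve's mouth, as for castor_a_mouth.
- castor_b_wheel (a joint): Angle of this castor's wheel on its axle, rad, 0 at the start, no stops; it grows when the top of the tread moves towards the castor's +x.
- castor_c_grip (a point): Another castor of the same make: the point and axes as for castor_a_grip; missing in some starts.
- castor_c_axle (a point): Its wheel's centre, as for castor_a_axle.
- castor_c_mouth (a point): Its sleeve's mouth, as for castor_a_mouth.
- castor_c_wheel (a joint): Angle of this castor's wheel on its axle, rad, 0 at the start, no stops; it grows when the top of the tread moves towards the castor's +x.
- castor_d_grip (a point): Another castor of the same make: the point and axes as for castor_a_grip; missing in some starts.
- castor_d_axle (a point): Its wheel's centre, as for castor_a_axle.
- castor_d_mouth (a point): Its sleeve's mouth, as for castor_a_mouth.
- castor_d_wheel (a joint): Angle of this castor's wheel on its axle, rad, 0 at the start, no stops; it grows when the top of the tread moves towards the castor's +x.

How it is judged:
By the outcome, as a careful person would: the job done as asked, in the order asked, and still so for the second after the job is handed in, with the robot touching nothing.
Of castor_a, castor_b, castor_c, castor_d only 3 to 4 are there at a start; the rules pass over those that are not, and their reading is None.
At some moment in a run one of tote may be knocked a few centimetres aside while the robot is not near it.
Once in a run the grip may slacken for a moment while it holds something.
It also fails if it takes over 210 s, if anything falls off the work surface, if the arm or the gripper's body presses on something with over 40 N, if the wrist force passes 120 N, or if a joint passes its speed limit or range.

### The arm

A 7-joint arm with a two-finger parallel gripper is mounted at the origin on the work surface. World frame = base frame: x ahead of the robot, y to its left, z up, the work surface at z = 0. Lengths are in m, angles in rad, forces in N, time in s.
With the tool pointing down it reaches from about 0.35 to 0.9 m from the base axis. Payload 8.1 kg.
Tool frame: the origin (TCP) lies at the very end of the fingers, on their centre line; the grasp point (between the pads) lies 19 mm behind it; z points along the fingers, y is the line along which they close (so a half turn about z gives the same grasp; the last joint's range is limited). The gripper opens to 92 mm and grips with 3 to 60 N. Pads are 19 mm wide; open, the fingers measure 130 mm over their backs; the gripper's body (75 mm by 190 mm) begins 47 mm behind the grasp point.
Start: joints at [-1.309, 0.434, 0.025, 1.573, -0.012, 1.134, -0.075], TCP at [0.223, 0.584, 0.227] pointing down, gripper open.
Joint ranges: [-2.62, 2.62], [-0.44, 2.09], [-1.27, 1.32], [0.08, 2.57], [-1.32, 4.46], [0.12, 2], [-2.74, 2.74]. Speed limits (rad/s): [2.22, 2.22, 3.01, 3.01, 3.14, 3.14, 3.14].

### API

Orientations are given as a rotation vector (axis times angle).
In Python, from cell import arm gives the robot as it stands.
- The arm moves only by the tool jog_arm, never from a script. Its argument "rows" is a list of rows, each a list of 3 entries, a list of its own where there are three numbers: the shift along the world's x, y, z in cm, then the turn, a rotation vector about the world's x, y, z in degrees, then the opening, from 0 (shut) to 1 (fully open). A call has 1 to 8 rows; each row is the pose to reach, as a shift and turn from the pose commanded when the call began; what a row does not reach only later rows make up. A row lasts 1/8 s, in which the tool goes at most 62.5 mm and 10.7 degrees, less where a joint would pass 70% of its speed; a pose out of reach is approached as far as the arm can. A call with a gripper value outside its range is refused whole. The fingers move at their own pace and stop on an object; "newtons" is the grip in N (left out, the last holds). Time passes only in rows, so rows that repeat a pose let the fingers close. It gives the time, the measured TCP pose, the force, the opening and the grip force at its end, in the units of the state.
- arm.observe(): the state, without advancing time (a new reading comes with each control period).
- arm.get_image(name): name is "scene" or "side" or "wrist"; returns a dict with "img" (384x512x3 uint8, red, green, blue), "depth" (384x512 float32, m along the optical axis (not along the pixel's ray), 0 where there is no reading), "fx", "fy", "cx", "cy" (pixels), "rvec" (rotation vector, rad) and "tvec" (3), from world to camera coordinates, as OpenCV has them; the wrist camera has in their place "mount" (4x4, takes a point from camera to tool coordinates, whose origin is the TCP and whose axes are the flange's). Camera axes: x right, y down, z forward; pixel columns grow to the right and rows downward; lengths in m; the calibration is good to about 2 mm. A picture is of the moment at which its call begins: read the wrist's pose just before it.
- arm.sign_off(): hands the job in; it is judged then, once.
The state is a dict: "clock": time; "joints": joint angles; "dq": joint speeds; "joint_efforts": joint torques, N m; "position": TCP position; "ee_rot": TCP orientation; "force": force on the tool from outside, world axes, zero at the start; "ft_torque": the same for the moment, N m; "width": opening from 0.0 (shut) to 1.0 (fully open); "gripper_force": force on a finger pad.
Only numpy, scipy, OpenCV 4.12 (cv2) and the standard library are available. Lean on these libraries where they do the work, as an engineer would, in place of code of your own. Each camera call takes 0.05 s, during which the arm holds its last target. There are 200 camera calls.

## Working session

There is one attempt and no reset: what is moved stays moved. The work goes in short steps, Python scripts to look and compute and a tool call to move; the robot and the scene stay as the last step left them, time stands still between calls to the robot, and variables do not carry over. Pictures are saved under pics/ and viewed, at most 14 in all, crops included, and the job is handed in when it is done.

Besides the shell and the picture viewer there is one more tool, called as a command line: name --argument value ..., lists and objects as JSON in quotes. jog_arm: Moves the arm, as the interface text tells. Its arguments: {"type":"object","properties":{"rows":{"type":"array","items":{"type":"array"}},"newtons":{"type":"number"}},"required":["rows"]}

```bash
mkdir -p pics; cat > h.py <<'E'
import numpy as np,cv2
from cell import arm
from scipy.spatial.transform import Rotation as R
def shot(name,tag):
    s=arm.observe(); d=arm.get_image(name)
    cv2.imwrite(f'pics/{tag}.png',d['img'][...,::-1])
    np.savez(f'pics/{tag}.npz',**d,pos=s['position'],rot=s['ee_rot'])
    return d
def cloud(tag):
    d=np.load(f'pics/{tag}.npz'); z=d['depth']; v,u=np.mgrid[:384,:512]
    P=np.stack([(u-d['cx'])/d['fx']*z,(v-d['cy'])/d['fy']*z,z],-1)
    if 'mount' in d: 
        M=d['mount']; P=P@M[:3,:3].T+M[:3,3]
        P=P@R.from_rotvec(d['rot']).as_matrix().T+d['pos']
    else: P=(P-d['tvec'])@R.from_rotvec(d['rvec']).as_matrix()
    P[z==0]=np.nan
    return P,d['img']
E
python3 - <<'E'
from h import *
a=shot('scene','sc0'); b=shot('side','si0')
s=arm.observe(); print({k:np.round(v,3) for k,v in s.items()})
for t in('sc0','si0'):
    P,_=cloud(t); d=np.load(f'pics/{t}.npz'); print(t,-R.from_rotvec(d['rvec']).as_matrix().T@d['tvec'])
# top-down height map from both views
H=np.zeros((450,700,3),np.uint8); Z=np.full((450,700),-1.)
for t in('sc0','si0'):
    P,im=cloud(t); p=P.reshape(-1,3); c=im.reshape(-1,3); k=np.isfinite(p[:,0])&(p[:,2]<.2);p=p[k];c=c[k]
    r=((.95-p[:,0])/.002).astype(int); q=((.7-p[:,1])/.002).astype(int)
    for i in range(len(p)):
        if 0<=r[i]<450 and 0<=q[i]<700 and p[i,2]>Z[r[i],q[i]]: Z[r[i],q[i]]=p[i,2];H[r[i],q[i]]=c[i][::-1]
cv2.imwrite('pics/top0.png',H)
cv2.imwrite('pics/both0.png',np.hstack([cv2.imread('pics/sc0.png'),cv2.imread('pics/si0.png')])[:, :, :])
m=cv2.resize(cv2.imread('pics/both0.png'),(800,300)); cv2.imwrite('pics/v0.png',np.vstack([m,cv2.resize(H,(466,300))[:,:466] if 0 else cv2.copyMakeBorder(cv2.resize(H,(466,300)),0,0,0,334,cv2.BORDER_CONSTANT)]))
E
```

```text
{'clock': np.float64(0.1), 'joints': array([-1.309,  0.435,  0.025,  1.574, -0.012,  1.134, -0.075]), 'dq': array([-0.001, -0.002,  0.001, -0.003, -0.   ,  0.001, -0.   ]), 'joint_efforts': array([ 2.0000e-03, -6.6913e+01,  9.8800e-01, -3.1514e+01, -6.1000e-02,
        3.7000e-02,  0.0000e+00]), 'position': array([0.223, 0.583, 0.226]), 'ee_rot': array([-5.700e-01, -3.089e+00,  2.000e-03]), 'force': array([-0.516, -0.333,  0.257]), 'ft_torque': array([-0.019,  0.009, -0.001]), 'gripper_force': np.float64(0.0), 'width': np.float64(0.999)}
sc0 [ 0.95091497 -0.49460433  0.94326925]
si0 [ 0.34942154 -0.79348718  0.9579124 ]
```

View pics/v0.png

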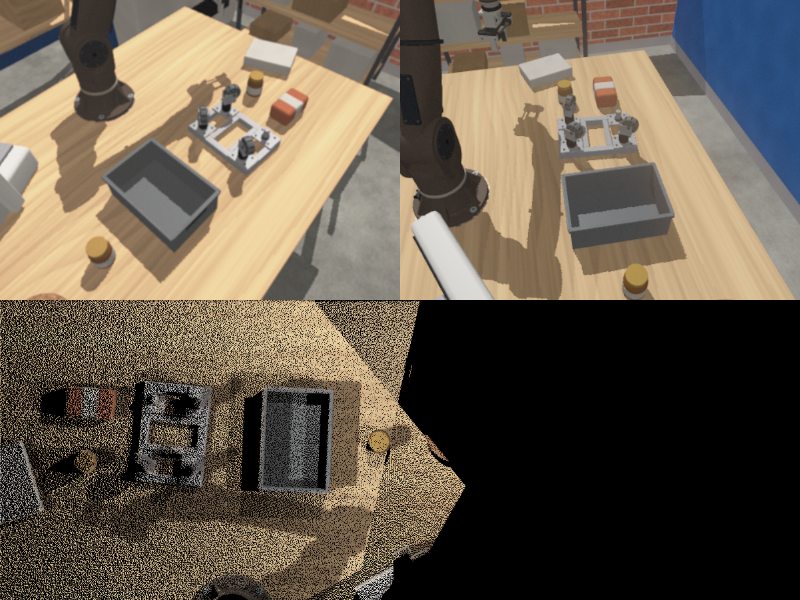

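View pics/sc0.png

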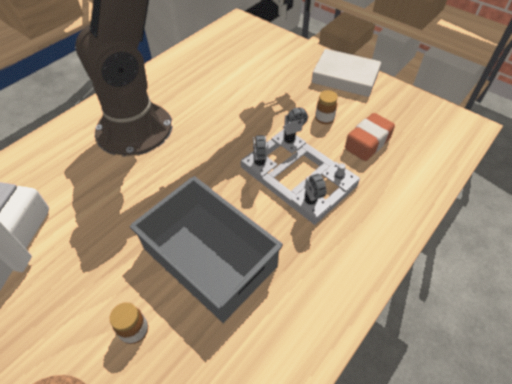

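The dolly has three castors: two near corners and one front, with the bare spigot at about (340,172) in the scene view. The tote is on the right (robot's −y). Next is a wrist view from above.

jog_arm --rows '[[[0,0,6],[0,0,0],1],[[3,-4,12],[0,0,0],1],[[7,-8,17],[0,0,0],1],[[11,-13,19],[0,0,0],1],[[14,-18,19],[0,0,0],1],[[17,-23,19],[0,0,0],1],[[20,-28,19],[0,0,0],1],[[23,-33,19],[0,0,0],1]]'

```text
clock: 1.1
position: [0.4476, 0.262, 0.4166]
ee_rot: [-0.57, -3.089, -0.0]
force: [1.3, 0.1, -0.0]
width: 1.0
gripper_force: 0.0
```

```bash
python3 - <<'E'
from h import *
s=arm.observe(); print(s['position'],s['ee_rot'],np.round(s['joints'],2))
d=shot('wrist','w0'); print(np.round(d['mount'],3),d['fx'])
P,im=cloud('w0'); 
for t in('sc0','si0','w0'):
    P,im=cloud(t);k=(P[...,2]>.085)&(P[...,2]<.17)&(P[...,1]>.05)&(P[...,1]<.32)&(P[...,0]>.35)&(P[...,0]<.75)
    n,l,st,c=cv2.connectedComponentsWithStats(k.astype(np.uint8))
    for i in range(1,n):
        if st[i,4]>30: q=P[l==i]; print(t,c[i].round(),st[i,4],q.mean(0).round(3),q.min(0).round(3),q.max(0).round(3))
cv2.imwrite('pics/w0b.png',cv2.resize(cv2.imread('pics/w0.png'),(800,600),interpolation=cv2.INTER_CUBIC))
E
```

```text
[0.44757598 0.26199531 0.41661959] [-5.69880142e-01 -3.08936851e+00 -2.54055515e-05] [-0.82  0.15  0.23  1.51 -0.04  1.49  0.61]
[[-0.001 -0.958 -0.288  0.078]
 [ 1.    -0.001  0.     0.   ]
 [-0.001 -0.288  0.958 -0.158]
 [ 0.     0.     0.     1.   ]] 267.23428666257706
sc0 [295. 120.] 483 [0.467 0.259 0.125] [0.433 0.232 0.085] [0.492 0.294 0.159]
sc0 [260. 147.] 299 [0.462 0.102 0.134] [0.42  0.081 0.086] [0.485 0.147 0.159]
sc0 [315. 186.] 444 [0.659 0.085 0.132] [0.619 0.069 0.085] [0.691 0.11  0.159]
si0 [217. 135.] 402 [0.458 0.256 0.124] [0.43  0.23  0.085] [0.49  0.295 0.161]
si0 [293. 161.] 491 [0.649 0.088 0.128] [0.616 0.07  0.085] [0.685 0.117 0.161]
si0 [222. 167.] 463 [0.448 0.103 0.129] [0.415 0.082 0.086] [0.482 0.132 0.16 ]
w0 [260. 164.] 916 [0.458 0.269 0.136] [0.43  0.232 0.085] [0.488 0.305 0.157]
w0 [178. 188.] 980 [0.447 0.123 0.13 ] [0.417 0.089 0.085] [0.483 0.151 0.157]
w0 [212. 292.] 367 [0.652 0.1   0.147] [0.631 0.075 0.104] [0.679 0.119 0.157]
```

View pics/w0b.png

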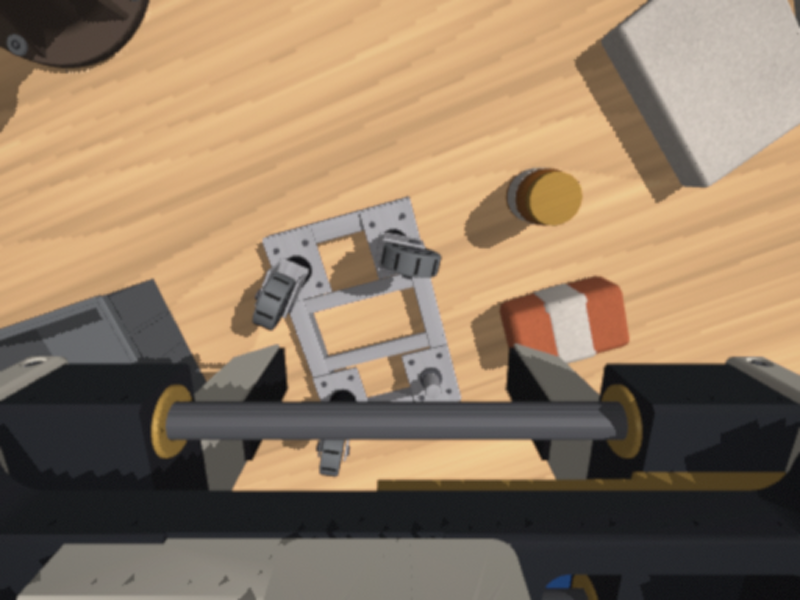

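The wrist view shows three castors: upper left (280,290), top (410,258) and lower (335,450) px. The bare spigot is at (432,378). Now I'll fit the dolly and the wheel rectangles.

```bash
cat > fit.py <<'E'
from h import *
def rect(p): 
    (c,wh,a)=cv2.minAreaRect((p[:,:2]*1000).astype(np.float32)); 
    if wh[0]<wh[1]: a+=90;wh=wh[::-1]
    return np.round(c,1),np.round(wh,1),round((a+90)%180-90,1)
def fit(tags):
    A={t:cloud(t)[0].reshape(-1,3) for t in tags}
    def box(q,z0,z1,x0,x1,y0,y1): return q[(q[:,2]>z0)&(q[:,2]<z1)&(q[:,0]>x0)&(q[:,0]<x1)&(q[:,1]>y0)&(q[:,1]<y1)]
    for t in list(tags)+['all']:
        q=np.vstack(list(A.values())) if t=='all' else A[t]
        print(t,'dolly',*rect(box(q,.03,.046,.36,.75,.03,.32)))
        for n,b in dict(A=(.4,.52,.06,.18),B=(.4,.52,.21,.33),C=(.58,.72,.05,.15)).items():
            w=box(q,.134,.165,*b)
            if len(w)>20: print('  ',n,len(w),*rect(w))
        for n,b in dict(jar=(.4,.5,.35,.45),cake=(.5,.7,.3,.5)).items():
            w=box(q,.06,.11,*b)
            if len(w)>20: print('  ',n,len(w),*rect(w))
        w=box(q,.105,.125,.3,.8,-.4,0); 
        if len(w)>20: print('   tote',*rect(w))
if __name__=='__main__':
    shot('wrist','w1'); fit(('sc0','si0','w1'))
E
python3 fit.py
```

```text
sc0 dolly [548.5 179.9] [299.6 203.8] -5.6
   A 155 [460.2 106.2] [50.4 24. ] -46.4
   B 186 [465.6 269. ] [57.  27.3] 56.8
   C 218 [659.1  93.4] [60.4 24.9] -29.5
   jar 277 [465.4 430.1] [65.  39.5] -1.8
   cake 987 [641.1 426.8] [148.9  90.7] 86.7
   tote [ 530.7 -190.4] [316.2 215. ] -2.4
si0 dolly [545.1 179.3] [298.7 206.1] -5.4
   A 204 [453.7 108.8] [61.9 29.7] -41.5
   B 148 [460.5 266.5] [60.  29.8] 65.0
   C 213 [654.4  94. ] [61.4 32.7] -40.8
   jar 261 [462.5 429.9] [64.4 39.6] -1.0
   cake 677 [638.3 427.4] [147.5  91.5] 86.4
   tote [ 529.1 -189. ] [314.5 218.3] -2.5
w1 dolly [546.2 181.6] [297.3 198.2] -5.8
   A 510 [454.8 112.4] [60.4 24.7] -46.0
   B 569 [463.9 272.5] [61.  24.1] 57.1
   C 242 [659.8  95.9] [46.4 24.6] -27.4
   jar 818 [462.3 431.5] [62.5 36.8] -0.3
   cake 2811 [637.6 429.2] [144.6  90. ] 86.6
   tote [ 395.3 -130.2] [176.4  85.6] 56.4
all dolly [547.  179.1] [302.5 206.1] -5.4
   A 869 [454.  109.5] [63.7 30.3] -45.0
   B 903 [463.9 269.8] [66.9 31. ] 61.3
   C 673 [656.3  92.7] [66.  34.6] -35.6
   jar 1356 [464.3 430. ] [67.9 39.9] -0.3
   cake 4475 [639.5 427. ] [149.1  94. ] 86.5
   tote [ 530.4 -189.1] [317.1 218.3] -2.5
```

jog_arm --rows '[[[0,-4,-4],[0,0,-8],0.6],[[-0.3,-8,-8],[0,0,-16],0.6],[[-0.7,-13,-12],[0,0,-24.7],0.6],[[-0.7,-13.3,-17],[0,0,-24.7],0.6],[[-0.7,-13.3,-21],[0,0,-24.7],0.6],[[-0.7,-13.3,-22],[0,0,-24.7],0.6],[[-0.7,-13.3,-22],[0,0,-24.7],0.6],[[-0.7,-13.3,-22],[0,0,-24.7],0.6]]' --newtons 20

```text
clock: 2.2
position: [0.4409, 0.1316, 0.1981]
ee_rot: [1.216, 2.895, 0.003]
force: [1.4, 0.0, 0.1]
width: 0.6
gripper_force: 0.0
```

```bash
python3 - <<'E'
from h import *
shot('wrist','w2')
s=arm.observe(); M=R.from_rotvec(s['ee_rot']).as_matrix(); print(s['position'],M[:,1],np.degrees(np.arctan2(M[1,1],M[0,1])),s['force'],s['joints'])
E
```

```text
[0.44088763 0.13154977 0.19811235] [0.71431268 0.69982243 0.0024438 ] 44.412926615981625 [1.08442337 0.22846598 1.22011453] [-0.6869527   0.19254203  0.33115718  2.0197155  -0.07759451  0.93846078
  0.45942502]
```

View pics/w2.png

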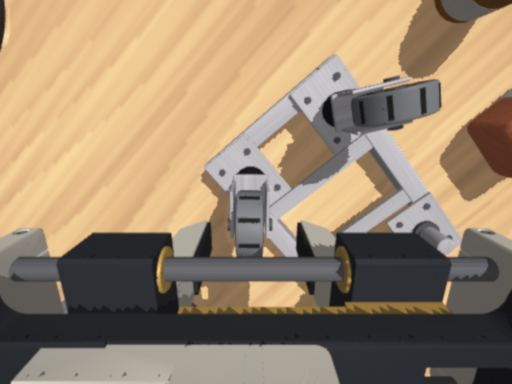

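The wheel of castor A sits between the fingers at column 249, with tread marks at rows 193, 218 and 240. Next I go down and pinch it.

jog_arm --rows '[[[0.5,-1.1,-1],[0,0,0],0.5],[[0.5,-1.1,-3.5],[0,0,0],0.5],[[0.5,-1.1,-6.2],[0,0,0],0.5],[[0.5,-1.1,-6.2],[0,0,0],0.5],[[0.5,-1.1,-6.2],[0,0,0],0],[[0.5,-1.1,-6.2],[0,0,0],0],[[0.5,-1.1,-6.2],[0,0,0],0],[[0.5,-1.1,-6.2],[0,0,0],0]]' --newtons 20

```text
clock: 3.25
position: [0.4459, 0.1204, 0.1356]
ee_rot: [1.217, 2.895, 0.003]
force: [0.9, 0.4, 6.3]
width: 0.258
gripper_force: 20.0
```

jog_arm --rows '[[[0.2,-0.2,0.15],[0,0,0],0],[[0.5,-0.5,0.3],[0,0,0],0],[[0.8,-0.8,0.4],[0,0,0],0],[[1.1,-1.1,0.35],[0,0,0],0]]'

```text
clock: 3.75
position: [0.4538, 0.1078, 0.1368]
ee_rot: [-1.216, -2.893, 0.006]
force: [-3.4, -0.1, -20.6]
width: 0.26
gripper_force: 20.1
```

jog_arm --rows '[[[0.2,-0.2,-0.05],[0,0,0],0],[[0.4,-0.4,-0.1],[0,0,0],0],[[0.7,-0.7,-0.3],[0,0,0],0]]'

```text
clock: 4.12
position: [0.4608, 0.1022, 0.1359]
ee_rot: [-1.216, -2.892, 0.001]
force: [-22.8, 3.8, 22.2]
width: 0.261
gripper_force: 20.1
```

```bash
python3 - <<'E'
from h import *
shot('wrist','w3');s=arm.observe();print(s['position'],s['force'],s['ft_torque'])
E
```

```text
[0.46078054 0.10218555 0.13604312] [-17.23307054   2.41799861  10.05625551] [0.29193144 4.2012896  0.03526177]
```

View pics/w3.png

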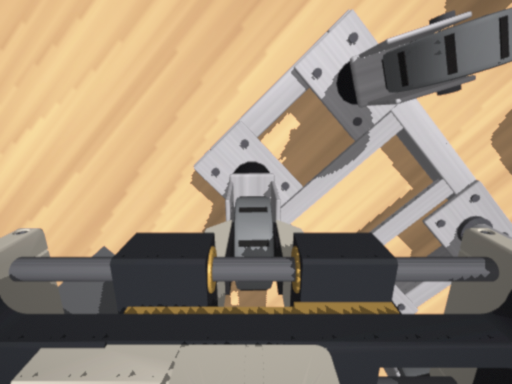

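jog_arm --rows '[[[0,0,0],[0,0,0],0.5],[[0,0,0],[0,0,0],0.5],[[0,0,2.5],[0,0,0],0.5],[[-0.5,0.7,5],[0,0,0],0.5],[[-1.9,2.8,6.2],[0,0,0],0.6],[[-1.9,2.8,6.2],[0,0,0],0.6],[[-1.9,2.8,6.2],[0,0,0],0.6]]'

```text
clock: 5.05
position: [0.4451, 0.1298, 0.1978]
ee_rot: [1.217, 2.894, 0.002]
force: [-0.3, -0.2, -0.4]
width: 0.597
gripper_force: 0.0
```

```bash
python3 - <<'E'
from h import *
shot('wrist','w4');s=arm.observe();print(s['position'],s['force'],s['ft_torque'])
a,b=cv2.imread('pics/w2.png'),cv2.imread('pics/w4.png')
f=lambda i:cv2.resize(i[140:260,190:320],(390,360),interpolation=cv2.INTER_CUBIC)
cv2.imwrite('pics/v4.png',np.hstack([f(a),f(b)]))
from fit import fit; shot('scene','sc4'); fit(('sc4','w4'))
E
```

```text
[0.44480475 0.12941875 0.19740092] [ 0.24168421 -0.0316339   0.36836924] [-0.05653228  0.03424236 -0.0846358 ]
sc4 dolly [552.9 169.9] [300.2 201.7] -1.8
   A 162 [468.6  91.8] [55.3 24.5] -45.0
   B 187 [467.5 252.1] [63.  35.2] 59.2
   C 234 [668.1  91.7] [59.5 25.4] -24.2
   jar 279 [465.6 430.4] [66.5 39.1] -0.2
   cake 967 [642.3 427.1] [147.8  90. ] 86.7
   tote [ 530.6 -190.4] [316.  214.7] -2.5
w4 dolly [550.6 171.7] [297.7 198.5] -2.0
   A 1253 [454.9 106. ] [33.6 24.4] -46.1
   B 2692 [462.6 256.4] [59.6 24.6] 61.6
   cake 140 [603.1 362.3] [31.4  7.3] -28.2
   tote [382.7 -99.3] [16.5  5.3] -47.7
all dolly [552.3 169.9] [301.3 202.3] -1.9
   A 1415 [465.6  95.1] [64.3 24.8] -45.0
   B 2879 [466.5 252.1] [63.7 35.5] 62.2
   C 234 [668.1  91.7] [59.5 25.4] -24.2
   jar 279 [465.6 430.4] [66.5 39.1] -0.2
   cake 1107 [641.  427.2] [149.9  91.2] 84.8
   tote [ 530.6 -190.4] [316.  214.7] -2.5
```

View pics/v4.png

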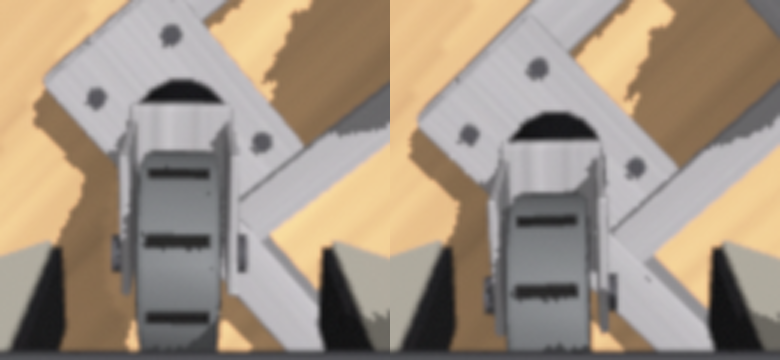

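The view shows castor A's wheel turned only about one mark or less, and the dolly shifted about 10 mm and 4°. I'm switching to a gentler test: press the closed fingertips on the tread top and drag, which also nudges the dolly back.

jog_arm --rows '[[[1,-2,0],[0,0,0],0],[[2.5,-4.0,0],[0,0,0],0],[[2.5,-4.0,-2],[0,0,0],0],[[2.5,-4.0,-3.5],[0,0,0],0],[[2.5,-4.0,-3.9],[0,0,0],0],[[2.5,-4.0,-4.1],[0,0,0],0],[[2.5,-4.0,-4.2],[0,0,0],0],[[2.5,-4.0,-4.2],[0,0,0],0]]'

```text
clock: 6.15
position: [0.4696, 0.0903, 0.156]
ee_rot: [1.217, 2.895, 0.002]
force: [-0.7, -0.3, 4.6]
width: 0.005
gripper_force: 2.1
```

jog_arm --rows '[[[0,0,-0.1],[0,0,0],0],[[-0.2,0.2,-0.15],[0,0,0],0],[[-0.5,0.5,-0.15],[0,0,0],0],[[-0.8,0.8,-0.15],[0,0,0],0]]'

```text
clock: 6.65
position: [0.4643, 0.0969, 0.1561]
ee_rot: [1.217, 2.889, 0.005]
force: [3.7, -6.8, 17.2]
width: 0.005
gripper_force: 8.6
```

jog_arm --rows '[[[-0.2,0.2,0],[0,0,0],0],[[-0.4,0.4,0],[0,0,0],0],[[-0.4,0.4,0],[0,0,0],0]]'

```text
clock: 7.02
position: [0.4601, 0.1011, 0.156]
ee_rot: [1.217, 2.89, 0.005]
force: [3.3, -6.6, 18.7]
width: 0.001
gripper_force: 8.7
```

```bash
python3 - <<'E'
from h import *
shot('wrist','w5');s=arm.observe();print(s['position'],s['force'],s['ft_torque'])
shot('scene','sc5')
from fit import fit; fit(('sc5',))
E
```

```text
[0.46009285 0.10104483 0.15603669] [ 1.93329328 -6.6323252  18.0491195 ] [-1.57784289 -0.50054808  0.03525507]
sc5 dolly [552.9 170.7] [299.4 202.9] -2.0
   A 140 [473.6  88.2] [39.4 24.8] -44.6
   B 52 [468.  252.8] [57.9 24.3] 68.2
   C 227 [668.6  92.4] [60.9 25.5] -25.5
   jar 281 [466. 430.] [66.6 39.5] -0.3
   cake 984 [641.9 425.6] [146.3  90.5] 86.8
   tote [ 530.9 -190.3] [315.7 215. ] -2.4
all dolly [552.9 170.7] [299.4 202.9] -2.0
   A 140 [473.6  88.2] [39.4 24.8] -44.6
   B 52 [468.  252.8] [57.9 24.3] 68.2
   C 227 [668.6  92.4] [60.9 25.5] -25.5
   jar 281 [466. 430.] [66.6 39.5] -0.3
   cake 984 [641.9 425.6] [146.3  90.5] 86.8
   tote [ 530.9 -190.3] [315.7 215. ] -2.4
```

jog_arm --rows '[[[-0.3,0.3,0],[0,0,0],0],[[-0.3,0.3,1],[0,0,0],0],[[0.6,-0.6,1],[0,0,0],0],[[1.2,-1.2,0.6],[0,0,0],0],[[1.2,-1.2,0.0],[0,0,0],0],[[0.8,-0.8,0],[0,0,0],0],[[0.4,-0.4,0],[0,0,0],0],[[0,0,0],[0,0,0],0]]'

```text
clock: 8.12
position: [0.4606, 0.1004, 0.1558]
ee_rot: [1.219, 2.889, 0.004]
force: [1.8, -8.3, 26.0]
width: 0.003
gripper_force: 12.6
```

jog_arm --rows '[[[-0.3,0.3,0],[0,0,0],0],[[-0.3,0.3,1],[0,0,0],0],[[0.6,-0.6,1],[0,0,0],0],[[1.2,-1.2,0.6],[0,0,0],0],[[1.2,-1.2,0.0],[0,0,0],0],[[0.8,-0.8,0],[0,0,0],0],[[0.4,-0.4,0],[0,0,0],0],[[0,0,0],[0,0,0],0]]'

```text
clock: 9.12
position: [0.4605, 0.1002, 0.1557]
ee_rot: [1.219, 2.889, 0.004]
force: [0.9, -9.7, 27.1]
width: 0.001
gripper_force: 13.3
```

jog_arm --rows '[[[-0.3,0.3,0],[0,0,0],0],[[-0.3,0.3,2],[0,0,0],0],[[-1.6,2.8,4.2],[0,0,0],0.5],[[-1.6,2.8,4.2],[0,0,0],0.5],[[-1.6,2.8,4.2],[0,0,0],0.6]]'

```text
clock: 9.75
position: [0.4407, 0.1294, 0.1949]
ee_rot: [-1.217, -2.896, 0.002]
force: [0.3, 0.0, 0.7]
width: 0.281
gripper_force: 0.0
```

```bash
python3 - <<'E'
from h import *
shot('wrist','w6');s=arm.observe();print(s['position'],s['force'])
a,b=cv2.imread('pics/w4.png'),cv2.imread('pics/w6.png')
f=lambda i:cv2.resize(i[140:260,190:320],(390,360),interpolation=cv2.INTER_CUBIC)
cv2.imwrite('pics/v6.png',np.hstack([f(a),f(b)]))
from fit import fit; shot('scene','sc6'); fit(('sc6','w6'))
E
```

```text
[0.44066292 0.12913486 0.19476201] [ 0.59731537  0.03602111 -0.10976971]
sc6 dolly [553.1 169.3] [300.  202.7] -1.7
   A 161 [468.2  93.2] [58.9 24.4] -44.1
   B 183 [464.4 255. ] [58.3 27.1] 61.8
   C 230 [669.1  92.6] [57.8 25.8] -27.6
   jar 280 [465.8 429.9] [65.7 39.5] 0.6
   cake 974 [641.9 426.6] [146.5  91.1] 87.8
   tote [ 530.8 -190.1] [315.5 215. ] -2.6
w6 dolly [550.5 171.9] [297.5 198.2] -1.8
   A 1089 [453.7 108.2] [29.3 23.8] -44.2
   B 2777 [462.6 256.4] [58.8 24.8] 62.0
   C 145 [655.7 104.1] [18.4  8. ] 50.0
   jar 22 [486.4 421.3] [11.9  1.6] 41.8
   tote [396.2 -81.4] [52.1 29.5] 37.0
all dolly [552.4 169.4] [301.4 203.1] -1.8
   A 1250 [466.1  95.4] [65.  24.8] -44.1
   B 2960 [464.  255.5] [59.  28.2] 61.8
   C 375 [669.1  92.6] [57.8 25.8] -27.6
   jar 302 [465.8 429.9] [65.7 39.5] 0.6
   cake 990 [641.8 427. ] [147.6  91.2] 85.9
   tote [ 530.8 -189.3] [315.5 216.8] -2.6
```

View pics/v6.png

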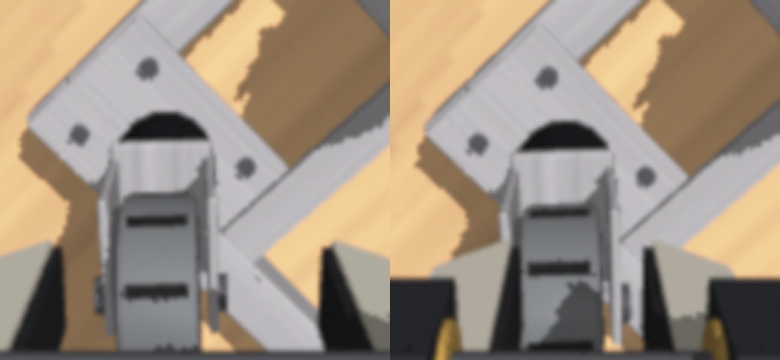

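Force on A's wheel held at 7.2 N whatever the press (18–27 N), and the dolly stayed put. So A rolled without slipping and binds. Next is B.

jog_arm --rows '[[[0.4,2,0],[0,0,-10],0],[[0.8,4,0],[0,0,-20],0],[[1.2,6,0],[0,0,-30],0],[[1.6,8,0],[0,0,-40],0],[[1.9,10,0],[0,0,-50],0],[[1.9,12,0],[0,0,-60],0],[[1.9,12,0],[0,0,-70],0],[[1.9,12,0],[0,0,-72.4],0]]'

```text
clock: 10.85
position: [0.4599, 0.2494, 0.1948]
ee_rot: [2.695, 1.612, -0.002]
force: [0.6, -0.1, 0.1]
width: 0.006
gripper_force: 0.0
```

jog_arm --rows '[[[0,0,-1],[0,0,0],0],[[0,0,-3],[0,0,0],0],[[0,0,-3.6],[0,0,0],0],[[0,0,-3.9],[0,0,0],0],[[0,0,-3.9],[0,0,0],0]]'

```text
clock: 11.48
position: [0.4602, 0.25, 0.1569]
ee_rot: [2.693, 1.618, 0.001]
force: [0.4, 0.1, 0.4]
width: 0.005
gripper_force: 0.0
```

jog_arm --rows '[[[0,0,-0.15],[0,0,0],0],[[0.1,0.2,-0.2],[0,0,0],0],[[0.3,0.6,-0.2],[0,0,0],0],[[0.5,0.95,-0.2],[0,0,0],0]]'

```text
clock: 11.98
position: [0.466, 0.2603, 0.156]
ee_rot: [-2.692, -1.618, -0.005]
force: [-0.7, -0.0, 8.8]
width: 0.008
gripper_force: 4.1
```

jog_arm --rows '[[[0.15,0.3,0],[0,0,0],0],[[0.3,0.6,0],[0,0,0],0],[[0.4,0.7,0],[0,0,0],0]]'

```text
clock: 12.35
position: [0.4699, 0.2674, 0.1558]
ee_rot: [-2.692, -1.618, -0.004]
force: [-0.4, 1.2, 6.0]
width: -0.0
gripper_force: 3.1
```

B runs free, with no tangential force under a 6–9 N press. One more stroke ensures at least an eighth of a turn.

jog_arm --rows '[[[0,0,1],[0,0,0],0],[[-0.8,-1.6,1],[0,0,0],0],[[-0.8,-1.6,0.3],[0,0,0],0],[[-0.8,-1.6,0],[0,0,0],0],[[-0.5,-1.0,0],[0,0,0],0],[[-0.2,-0.4,0],[0,0,0],0],[[0.1,0.2,0],[0,0,0],0],[[0.3,0.6,1.5],[0,0,0],0]]'

```text
clock: 13.35
position: [0.4713, 0.2725, 0.1691]
ee_rot: [2.693, 1.618, -0.004]
force: [-0.1, 0.4, -0.3]
width: 0.007
gripper_force: 0.0
```

```bash
python3 - <<'E'
from h import *
for n in ('scene','side'):shot(n,n+'7')
s=arm.observe();print(s['position'],s['force'])
from fit import fit; fit(('scene7','side7'))
f=lambda i,v,u:cv2.resize(i[v:v+60,u:u+60],(400,400),interpolation=cv2.INTER_CUBIC)
E
```

```text
[0.47266851 0.27318667 0.17090202] [ 0.431551   -0.15196435 -0.16910577]
scene7 dolly [552.1 170.2] [300.5 203.5] -1.6
   A 163 [467.9  92.9] [58.2 24.2] -44.3
   B 187 [464.2 255.7] [58.5 28.5] 60.4
   C 231 [670.2  91.4] [56.8 25.6] -29.0
   jar 133 [479.8 428.2] [56.6 24.5] 53.3
   cake 973 [642.2 426.4] [147.2  91. ] 87.9
   tote [ 529.5 -190.3] [317.9 215.2] -2.5
side7 dolly [549.5 170.3] [298.4 206.6] -1.6
   A 211 [462.6  92.8] [59.1 30.3] -41.8
   B 150 [457.6 253.2] [56.3 37. ] 71.3
   C 209 [664.1  92.2] [59.6 33.7] -16.9
   jar 157 [452.4 427.2] [49.6 36. ] -70.3
   cake 676 [637.1 425.8] [148.2  89.5] 86.7
   tote [ 529.  -187.9] [314.1 221.4] -2.4
all dolly [551.4 170.3] [302.1 206.6] -1.6
   A 374 [464.2  91.9] [62.2 30.6] -43.5
   B 337 [463.3 251.6] [67.3 33. ] 56.7
   C 440 [666.1  91.6] [63.8 33.7] -16.9
   jar 290 [465.3 427.9] [68.8 41.2] 2.4
   cake 1649 [640.  425.6] [148.9  95.4] 88.1
   tote [ 529.8 -187.9] [317.8 221.2] -2.6
```

jog_arm --rows '[[[0,0,2],[0,0,10],0],[[3,-3,3],[0,0,20],0],[[6,-6,3],[0,0,30],0],[[10,-9,3],[0,0,40],0],[[14,-12,3],[0,0,50],0],[[17,-15,3],[0,0,60],0],[[20.2,-18.3,3],[0,0,70],0],[[20.2,-18.3,3],[0,0,80],0]]'

```text
clock: 14.45
position: [0.6755, 0.084, 0.1989]
ee_rot: [1.023, 2.969, -0.004]
force: [-0.6, 0.7, -0.7]
width: 0.002
gripper_force: 0.0
```

jog_arm --rows '[[[0,0,0],[0,0,10],0],[[0,0,0],[0,0,12],0],[[0,0,0],[0,0,12],0]]'

```text
clock: 14.82
position: [0.6737, 0.0894, 0.1996]
ee_rot: [-0.711, -3.06, 0.0]
force: [-0.4, 0.3, -0.5]
width: 0.003
gripper_force: 0.0
```

jog_arm --rows '[[[0,0,-2],[0,0,0],0],[[0,0,-3.8],[0,0,0],0],[[0,0,-4.2],[0,0,0],0],[[0,0,-4.4],[0,0,0],0],[[0,0,-4.4],[0,0,0],0]]'

```text
clock: 15.45
position: [0.6742, 0.0895, 0.1563]
ee_rot: [0.707, 3.06, 0.001]
force: [-1.3, -0.4, 1.0]
width: 0.004
gripper_force: 0.5
```

jog_arm --rows '[[[0,0,-0.12],[0,0,0],0],[[-0.2,0.1,-0.15],[0,0,0],0],[[-0.6,0.3,-0.15],[0,0,0],0],[[-1.0,0.5,-0.15],[0,0,0],0]]'

```text
clock: 15.95
position: [0.6672, 0.0933, 0.1567]
ee_rot: [0.707, 3.053, 0.002]
force: [6.5, -3.2, 7.6]
width: 0.004
gripper_force: 3.6
```

jog_arm --rows '[[[-0.3,0.15,0],[0,0,0],0],[[-0.6,0.3,0],[0,0,0],0],[[-0.6,0.3,0],[0,0,0],0]]'

```text
clock: 16.32
position: [0.6609, 0.0967, 0.1566]
ee_rot: [0.707, 3.054, 0.002]
force: [4.0, -2.2, 7.9]
width: 0.009
gripper_force: 3.9
```

C binds too (7.2 N). More strokes with more press.

jog_arm --rows '[[[0,0,1],[0,0,0],0],[[0.8,-0.4,1],[0,0,0],0],[[1.5,-0.75,0.5],[0,0,0],0],[[1.5,-0.75,-0.1],[0,0,0],0],[[1.2,-0.6,-0.15],[0,0,0],0],[[0.8,-0.4,-0.15],[0,0,0],0],[[0.4,-0.2,-0.15],[0,0,0],0],[[0,0,-0.15],[0,0,0],0]]'

```text
clock: 17.32
position: [0.6626, 0.0955, 0.1561]
ee_rot: [0.708, 3.05, 0.002]
force: [5.3, -5.4, 18.5]
width: 0.008
gripper_force: 9.2
```

jog_arm --rows '[[[0,0,1],[0,0,0],0],[[0.8,-0.4,1],[0,0,0],0],[[1.5,-0.75,0.5],[0,0,0],0],[[1.5,-0.75,0],[0,0,0],0],[[1.2,-0.6,0],[0,0,0],0],[[0.8,-0.4,0],[0,0,0],0],[[0.4,-0.2,0],[0,0,0],0],[[0,0,0],[0,0,0],0]]'

```text
clock: 18.32
position: [0.663, 0.0954, 0.1561]
ee_rot: [0.708, 3.05, 0.003]
force: [5.3, -4.5, 19.7]
width: 0.003
gripper_force: 9.8
```

jog_arm --rows '[[[0,0,1],[0,0,0],0],[[0.8,-0.4,1],[0,0,0],0],[[1.5,-0.75,0.5],[0,0,0],0],[[1.5,-0.75,0],[0,0,0],0],[[1.2,-0.6,0],[0,0,0],0],[[0.8,-0.4,0],[0,0,0],0],[[0.4,-0.2,0],[0,0,0],0],[[0,0,0],[0,0,0],0]]'

```text
clock: 19.32
position: [0.6629, 0.0954, 0.1561]
ee_rot: [0.708, 3.05, 0.002]
force: [6.1, -4.7, 19.3]
width: 0.007
gripper_force: 9.9
```

jog_arm --rows '[[[0,0,3],[0,0,0],0.6],[[-1.3,0.6,6],[0,0,0],0.65],[[-1.3,0.6,6],[0,0,0],0.65],[[-1.3,0.6,6],[0,0,0],0.65]]'

```text
clock: 19.82
position: [0.6447, 0.1032, 0.2114]
ee_rot: [-0.707, -3.06, 0.001]
force: [-0.6, 0.6, -1.3]
width: 0.396
gripper_force: 0.0
```

```bash
python3 - <<'E'
from h import *
shot('scene','sc8');shot('side','si8');shot('wrist','w8');s=arm.observe();print(s['position'],s['force'],s['joints'])
from fit import fit; fit(('sc8','si8','w8'))
E
```

```text
[0.64453876 0.10305153 0.21115302] [ 0.12195844 -0.40625921 -0.80913147] [-0.35731053  0.49387788  0.17845344  1.52716136 -0.09282781  1.13117818
  0.95646868]
sc8 dolly [552.3 169.1] [301.1 201.4] -1.4
   A 163 [468.   93.2] [58.2 24.3] -44.0
   B 169 [462.4 250.7] [52.1 26.7] 60.6
   C 233 [669.7  91.3] [58.8 25.5] -26.4
   cake 763 [642.7 426. ] [147.6  87.7] 85.7
   tote [ 530.4 -190. ] [316.2 215.5] -2.5
si8 dolly [549.5 171.2] [298.4 206.3] -2.0
   A 210 [462.9  92.9] [59.4 30.2] -45.7
   B 148 [462.7 252.5] [58.5 30.5] 59.0
   C 216 [663.6  91.3] [59.2 39.3] -12.3
   jar 257 [462.4 429.4] [63.7 39.5] -1.8
   cake 632 [637.8 427. ] [148.   90.9] 85.4
   tote [ 529.1 -189.7] [314.5 217.4] -2.5
w8 dolly [572.8 171.3] [255.3 198.2] -2.0
   A 1675 [475.4  87.9] [34.  24.6] -43.3
   C 1572 [666.2  95.2] [58.  23.7] -26.5
   cake 4164 [635.7 380.8] [91.1 52. ] -7.3
   tote [584.1 -98. ] [224.6  53.1] -21.8
all dolly [551.5 171.1] [302.3 206.3] -2.0
   A 2048 [464.5  92.8] [62.7 32.4] -43.3
   B 317 [462.7 252.5] [58.5 30.5] 59.0
   C 2021 [665.6  89.5] [64.2 39.5] -30.8
   jar 257 [462.4 429.4] [63.7 39.5] -1.8
   cake 5559 [639.4 426.4] [148.   94.4] 86.2
   tote [ 530.2 -189.1] [316.8 218.5] -2.5
```

View pics/w8.png

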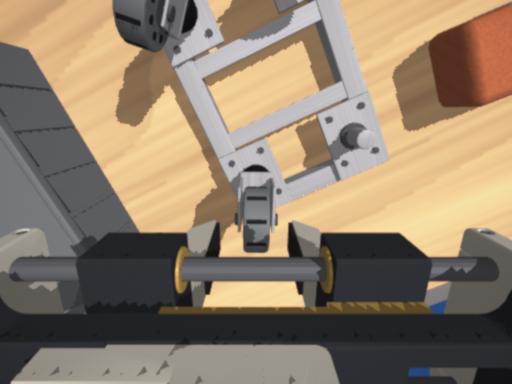

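C is centred (column 257) and its spigot axis is at about (648,103) mm. Next I go down to grip the fork plates.

jog_arm --rows '[[[0.4,0,-2],[0,0,0],0.65],[[0.4,0,-5],[0,0,0],0.65],[[0.4,0,-8],[0,0,0],0.65],[[0.4,0,-10.5],[0,0,0],0.65],[[0.4,0,-11.4],[0,0,0],0.65],[[0.4,0,-11.4],[0,0,0],0.65],[[0.4,0,-11.4],[0,0,0],0.5],[[0.4,0,-11.4],[0,0,0],0.45]]' --newtons 60

```text
clock: 20.98
position: [0.6496, 0.1036, 0.0997]
ee_rot: [0.707, 3.059, 0.001]
force: [0.3, -0.1, 0.0]
width: 0.486
gripper_force: 0.0
```

jog_arm --rows '[[[0,0,0],[0,0,0],0.3],[[0,0,0],[0,0,0],0.3],[[0,0,0],[0,0,0],0.3],[[0,0,0],[0,0,0],0.3]]'

```text
clock: 21.48
position: [0.6493, 0.1035, 0.0994]
ee_rot: [0.707, 3.06, 0.001]
force: [-0.7, -1.3, 6.2]
width: 0.39
gripper_force: 59.9
```

jog_arm --rows '[[[0,0,0.02],[0,0,-10],0.3],[[0,0,0.05],[0,0,-20],0.3],[[0,0,0.08],[0,0,-30],0.3],[[0,0,0.11],[0,0,-40],0.3],[[0,0,0.14],[0,0,-30],0.3],[[0,0,0.17],[0,0,-20],0.3],[[0,0,0.2],[0,0,-10],0.3],[[0,0,0.23],[0,0,0],0.3]]'

```text
clock: 22.48
position: [0.6486, 0.1034, 0.1004]
ee_rot: [-0.698, -3.063, 0.001]
force: [0.7, -0.4, -5.1]
width: 0.387
gripper_force: 59.9
```

jog_arm --rows '[[[0,0,0.035],[0,0,10],0.3],[[0,0,0.07],[0,0,20],0.3],[[0,0,0.105],[0,0,30],0.3],[[0,0,0.14],[0,0,40],0.3],[[0,0,0.175],[0,0,30],0.3],[[0,0,0.21],[0,0,20],0.3],[[0,0,0.245],[0,0,10],0.3],[[0,0,0.28],[0,0,0],0.3]]'

```text
clock: 23.48
position: [0.6485, 0.1035, 0.1031]
ee_rot: [-0.715, -3.058, 0.001]
force: [1.1, 0.4, -4.5]
width: 0.389
gripper_force: 59.9
```

jog_arm --rows '[[[0,0,0.035],[0,0,-10],0.3],[[0,0,0.07],[0,0,-20],0.3],[[0,0,0.105],[0,0,-30],0.3],[[0,0,0.14],[0,0,-40],0.3],[[0,0,0.175],[0,0,-30],0.3],[[0,0,0.21],[0,0,-20],0.3],[[0,0,0.245],[0,0,-10],0.3],[[0,0,0.28],[0,0,0],0.3]]'

```text
clock: 24.48
position: [0.6485, 0.1034, 0.1059]
ee_rot: [-0.698, -3.062, 0.001]
force: [1.1, -0.6, -3.6]
width: 0.387
gripper_force: 59.9
```

```bash
python3 - <<'E'
from h import *
shot('scene','sc9');s=arm.observe();print(s['position'],s['force'],s['ft_torque'])
from fit import fit; fit(('sc9',))
i=cv2.imread('pics/sc9.png')[80:230,220:400];cv2.imwrite('pics/v9.png',cv2.resize(i,(720,600),interpolation=cv2.INTER_CUBIC))
E
```

```text
[0.64850209 0.10325328 0.10599479] [-0.55409648  1.07846185 -2.86084826] [ 0.08750437 -0.14564426 -0.00356511]
sc9 dolly [553.1 169.8] [299.3 201.5] -1.9
   A 161 [468.   92.8] [59.1 24.6] -45.0
   B 189 [464.6 254.6] [61.3 27.9] 60.9
   C 266 [667.8  92.6] [73. 62.] 62.5
   cake 976 [641.8 425.9] [148.7  89.9] 87.9
   tote [ 530.8 -190.2] [315.6 215.1] -2.5
all dolly [553.1 169.8] [299.3 201.5] -1.9
   A 161 [468.   92.8] [59.1 24.6] -45.0
   B 189 [464.6 254.6] [61.3 27.9] 60.9
   C 266 [667.8  92.6] [73. 62.] 62.5
   cake 976 [641.8 425.9] [148.7  89.9] 87.9
   tote [ 530.8 -190.2] [315.6 215.1] -2.5
```

View pics/v9.png

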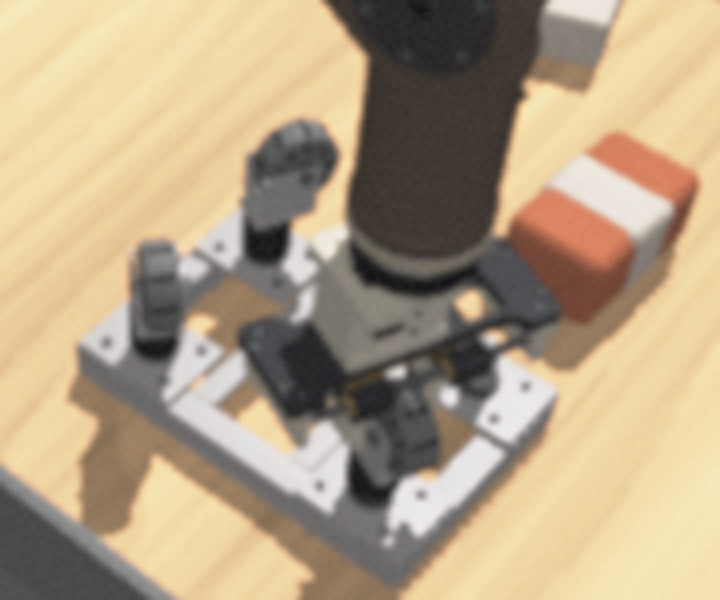

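The sleeve is rising and the dolly lies flat and still. I carry on twisting.

jog_arm --rows '[[[0,0,0.035],[0,0,10],0.3],[[0,0,0.07],[0,0,20],0.3],[[0,0,0.105],[0,0,30],0.3],[[0,0,0.14],[0,0,40],0.3],[[0,0,0.175],[0,0,30],0.3],[[0,0,0.21],[0,0,20],0.3],[[0,0,0.245],[0,0,10],0.3],[[0,0,0.28],[0,0,0],0.3]]'

```text
clock: 25.52
position: [0.6485, 0.1036, 0.1088]
ee_rot: [-0.72, -3.057, 0.0]
force: [0.4, 0.3, -4.6]
width: 0.388
gripper_force: 59.9
```

jog_arm --rows '[[[0,0,0.035],[0,0,-10],0.3],[[0,0,0.07],[0,0,-20],0.3],[[0,0,0.105],[0,0,-30],0.3],[[0,0,0.14],[0,0,-40],0.3],[[0,0,0.175],[0,0,-30],0.3],[[0,0,0.21],[0,0,-20],0.3],[[0,0,0.245],[0,0,-10],0.3],[[0,0,0.28],[0,0,0],0.3]]'

```text
clock: 26.52
position: [0.6484, 0.1034, 0.1115]
ee_rot: [-0.702, -3.061, 0.001]
force: [0.3, -0.5, -4.2]
width: 0.392
gripper_force: 59.9
```

jog_arm --rows '[[[0,0,0.035],[0,0,10],0.3],[[0,0,0.07],[0,0,20],0.3],[[0,0,0.105],[0,0,30],0.3],[[0,0,0.14],[0,0,40],0.3],[[0,0,0.175],[0,0,30],0.3],[[0,0,0.21],[0,0,20],0.3],[[0,0,0.245],[0,0,10],0.3],[[0,0,0.28],[0,0,0],0.3]]'

```text
clock: 27.52
position: [0.6485, 0.1036, 0.1144]
ee_rot: [-0.72, -3.057, 0.0]
force: [0.5, 0.0, -4.2]
width: 0.388
gripper_force: 59.9
```

jog_arm --rows '[[[0,0,0.035],[0,0,-10],0.3],[[0,0,0.07],[0,0,-20],0.3],[[0,0,0.105],[0,0,-30],0.3],[[0,0,0.14],[0,0,-40],0.3],[[0,0,0.175],[0,0,-30],0.3],[[0,0,0.21],[0,0,-20],0.3],[[0,0,0.245],[0,0,-10],0.3],[[0,0,0.28],[0,0,0],0.3]]'

```text
clock: 28.52
position: [0.6485, 0.1034, 0.1171]
ee_rot: [-0.702, -3.061, 0.001]
force: [-0.2, 0.1, -4.5]
width: 0.391
gripper_force: 59.9
```

jog_arm --rows '[[[0,0,0.035],[0,0,10],0.3],[[0,0,0.07],[0,0,20],0.3],[[0,0,0.105],[0,0,30],0.3],[[0,0,0.14],[0,0,40],0.3],[[0,0,0.175],[0,0,30],0.3],[[0,0,0.21],[0,0,20],0.3],[[0,0,0.245],[0,0,10],0.3],[[0,0,0.28],[0,0,0],0.3]]'

```text
clock: 29.52
position: [0.6485, 0.1036, 0.12]
ee_rot: [-0.72, -3.057, 0.0]
force: [0.4, 0.3, -3.9]
width: 0.389
gripper_force: 59.9
```

jog_arm --rows '[[[0,0,0.035],[0,0,-10],0.3],[[0,0,0.07],[0,0,-20],0.3],[[0,0,0.105],[0,0,-30],0.3],[[0,0,0.14],[0,0,-40],0.3],[[0,0,0.175],[0,0,-30],0.3],[[0,0,0.21],[0,0,-20],0.3],[[0,0,0.245],[0,0,-10],0.3],[[0,0,0.28],[0,0,0],0.3]]'

```text
clock: 30.52
position: [0.6484, 0.1034, 0.1227]
ee_rot: [-0.702, -3.061, 0.001]
force: [1.0, -0.1, -3.9]
width: 0.388
gripper_force: 59.9
```

jog_arm --rows '[[[0,0,0.035],[0,0,10],0.3],[[0,0,0.07],[0,0,20],0.3],[[0,0,0.105],[0,0,30],0.3],[[0,0,0.14],[0,0,40],0.3],[[0,0,0.175],[0,0,30],0.3],[[0,0,0.21],[0,0,20],0.3],[[0,0,0.245],[0,0,10],0.3],[[0,0,0.28],[0,0,0],0.3]]'

```text
clock: 31.52
position: [0.6501, 0.1035, 0.1279]
ee_rot: [0.72, 3.055, 0.002]
force: [-0.5, -1.4, 7.0]
width: 0.387
gripper_force: 59.9
```

jog_arm --rows '[[[0,0,0.035],[0,0,-10],0.3],[[0,0,0.07],[0,0,-20],0.3],[[0,0,0.105],[0,0,-30],0.3],[[0,0,0.14],[0,0,-40],0.3],[[0,0,0.175],[0,0,-30],0.3],[[0,0,0.21],[0,0,-20],0.3],[[0,0,0.245],[0,0,-10],0.3],[[0,0,0.28],[0,0,0],0.3]]'

```text
clock: 32.52
position: [0.6485, 0.1035, 0.1285]
ee_rot: [-0.702, -3.061, 0.001]
force: [-0.3, 0.0, -3.3]
width: 0.388
gripper_force: 59.9
```

jog_arm --rows '[[[0,0,0.035],[0,0,10],0.3],[[0,0,0.07],[0,0,20],0.3],[[0,0,0.105],[0,0,30],0.3],[[0,0,0.14],[0,0,40],0.3],[[0,0,0.175],[0,0,30],0.3],[[0,0,0.21],[0,0,20],0.3],[[0,0,0.245],[0,0,10],0.3],[[0,0,0.28],[0,0,0],0.3]]'

```text
clock: 33.52
position: [0.6485, 0.1036, 0.1312]
ee_rot: [-0.72, -3.057, 0.0]
force: [0.6, -0.8, -4.4]
width: 0.388
gripper_force: 59.9
```

```bash
python3 - <<'E'
from h import *
shot('scene','sc10');s=arm.observe();print(s['position'],s['force'],s['ft_torque'])
from fit import fit; fit(('sc10',))
P,_=cloud('sc10');q=P.reshape(-1,3);
i=cv2.imread('pics/sc10.png')[80:230,220:400];cv2.imwrite('pics/v10.png',cv2.resize(i,(720,600),interpolation=cv2.INTER_CUBIC))
E
```

```text
[0.6484941 0.1036882 0.1311877] [ 0.70370009 -1.04865775 -4.38282883] [-0.27594552 -0.10065975  0.00160536]
sc10 dolly [552.8 169.2] [299.8 202.2] -1.7
   A 161 [468.4  92.4] [57.1 25. ] -45.2
   B 187 [463.4 254. ] [60.3 28. ] 63.9
   C 206 [669.4  85.9] [72.6 53.3] 49.4
   cake 944 [641.9 427.3] [146.4  90.5] 85.4
   tote [ 529.8 -190.1] [317.2 216.1] -2.4
all dolly [552.8 169.2] [299.8 202.2] -1.7
   A 161 [468.4  92.4] [57.1 25. ] -45.2
   B 187 [463.4 254. ] [60.3 28. ] 63.9
   C 206 [669.4  85.9] [72.6 53.3] 49.4
   cake 944 [641.9 427.3] [146.4  90.5] 85.4
   tote [ 529.8 -190.1] [317.2 216.1] -2.4
```

View pics/v10.png

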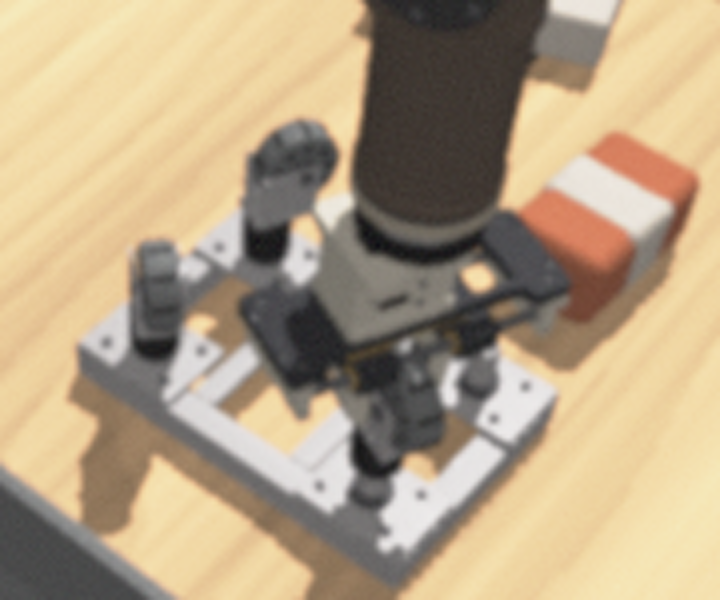

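The spigot shows below the raised sleeve at (370,490) in the crop. One more twist sweep, then lift clear.

jog_arm --rows '[[[0,0,0.05],[0,0,-10],0.3],[[0,0,0.1],[0,0,-20],0.3],[[0,0,0.15],[0,0,-30],0.3],[[0,0,0.2],[0,0,-40],0.3],[[0,0,0.25],[0,0,-30],0.3],[[0,0,0.3],[0,0,-20],0.3],[[0,0,0.35],[0,0,-10],0.3],[[0,0,0.4],[0,0,0],0.3]]'

```text
clock: 34.58
position: [0.6484, 0.1035, 0.1352]
ee_rot: [-0.697, -3.062, 0.001]
force: [-0.0, -0.2, -3.7]
width: 0.388
gripper_force: 59.9
```

jog_arm --rows '[[[0,0,0.3],[0,0,0],0.3],[[0,0,0.6],[0,0,0],0.3],[[0,0,1.0],[0,0,0],0.3],[[0,0,1.5],[0,0,0],0.3]]'

```text
clock: 35.08
position: [0.6489, 0.1036, 0.1511]
ee_rot: [-0.708, -3.061, 0.0]
force: [-0.2, -0.4, -3.2]
width: 0.388
gripper_force: 59.9
```

jog_arm --rows '[[[0,0,4],[0,0,0],0.3],[[0,-2,9],[0,0,0],0.3],[[-1,-7,9.5],[0,0,0],0.3],[[-2,-12,9.5],[0,0,0],0.3],[[-3,-17,9.5],[0,0,0],0.3],[[-4,-22,9.5],[0,0,0],0.3],[[-5,-26,9.5],[0,0,0],0.3],[[-6,-29.4,9.5],[0,0,0],0.3]]'

```text
clock: 36.08
position: [0.5883, -0.1924, 0.2463]
ee_rot: [0.71, 3.06, -0.0]
force: [-0.2, 0.1, -4.2]
width: 0.389
gripper_force: 59.9
```

```bash
python3 - <<'E'
from h import *
shot('scene','sc11');shot('side','si11');s=arm.observe();print(s['position'],s['force'],s['width'])
from fit import fit; fit(('sc11','si11'))
E
```

```text
[ 0.58686856 -0.19648518  0.2464459 ] [-0.40632084 -0.43314703 -3.78820594] 0.3898619244766449
sc11 dolly [552.8 170.1] [299.9 203.1] -2.2
   A 160 [467.4  93.7] [57.6 24.5] -44.6
   B 186 [463.9 254. ] [57.3 27.4] 62.1
   jar 276 [465.9 429.5] [65.  40.3] 0.4
   cake 981 [642.1 426.9] [147.3  89.3] 86.7
   tote [ 530.8 -190.2] [315.7 214.7] -2.6
si11 dolly [544.4 169. ] [289.2 207.6] -2.6
   A 211 [462.5  92.4] [60.6 29.7] -42.8
   B 150 [461.4 255.4] [62.2 25.6] 63.8
   jar 258 [462.7 429.9] [64.5 38.6] -0.3
   cake 689 [638.  426.4] [149.4  91.9] 86.7
   tote [ 528.7 -189.9] [313.7 216.7] -2.4
all dolly [551.5 170.5] [302.2 207.8] -1.9
   A 371 [463.5  92.6] [61.8 31.3] -42.8
   B 336 [463.2 254.5] [62.  29.5] 64.8
   jar 534 [464.5 429.5] [67.9 40.3] 0.4
   cake 1670 [639.4 426.3] [149.4  94.6] 86.7
   tote [ 530.3 -190. ] [317.  216.7] -2.4
```

View pics/sc11.png

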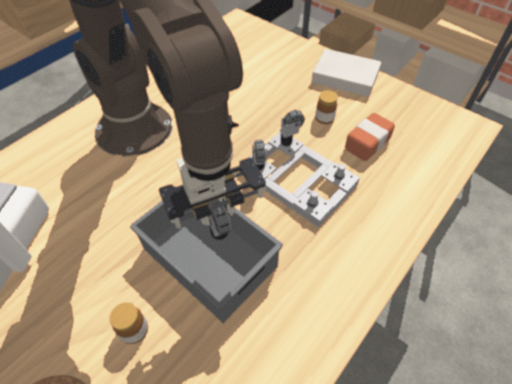

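Castor C hangs above the tote at about (218,218) px, and dolly and bystanders are unmoved. Next I lower and release it.

jog_arm --rows '[[[0,0,-5],[0,0,0],0.3],[[0,0,-10],[0,0,0],0.3],[[0,0,-14],[0,0,0],0.3],[[0,0,-16],[0,0,0],0.3],[[0,0,-17.2],[0,0,0],0.3],[[0,0,-17.2],[0,0,0],0.3]]'

```text
clock: 36.92
position: [0.5889, -0.1902, 0.0736]
ee_rot: [-0.707, -3.06, -0.0]
force: [0.4, 0.7, -4.1]
width: 0.387
gripper_force: 59.9
```

jog_arm --rows '[[[0,0,-0.4],[0,0,0],0.3],[[0,0,-0.8],[0,0,0],0.3],[[0,0,-0.8],[0,0,0],0.6],[[0,0,-0.8],[0,0,0],0.6],[[0,0,-0.8],[0,0,0],0.6],[[0,0,3],[0,0,0],0.6],[[0,0,8],[0,0,0],0.6],[[0,0,13],[0,0,0],0.6]]'

```text
clock: 37.92
position: [0.5888, -0.1905, 0.2055]
ee_rot: [0.707, 3.061, -0.0]
force: [0.3, -0.1, -0.2]
width: 0.6
gripper_force: 0.0
```

jog_arm --rows '[[[0,0,3],[0,0,0],0.6],[[-2,4,3],[0,0,-4],0.6],[[-4,9,3],[0,0,-8],0.6],[[-6.5,14,3],[0,0,-12],0.65],[[-9,19,3],[0,0,-16],0.65],[[-11.5,24,3],[0,0,-18.5],0.65],[[-13.9,29,3],[0,0,-18.5],0.65],[[-13.9,29.9,3],[0,0,-18.5],0.65]]'

```text
clock: 38.92
position: [0.4482, 0.112, 0.2342]
ee_rot: [-1.181, -2.911, -0.002]
force: [-0.1, 0.1, 0.2]
width: 0.654
gripper_force: 0.0
```

```bash
python3 - <<'E'
from h import *
shot('scene','sc12');shot('wrist','w12');
s=arm.observe();M=R.from_rotvec(s['ee_rot']).as_matrix();print(s['position'],np.degrees(np.arctan2(M[1,1],M[0,1])),s['joints'][6])
from fit import fit; fit(('sc12','w12'))
im=np.hstack([cv2.resize(cv2.imread('pics/sc12.png')[150:330,110:300],(400,380)),cv2.resize(cv2.imread('pics/w12.png'),(400,300))[:,:] if 0 else cv2.copyMakeBorder(cv2.resize(cv2.imread('pics/w12.png'),(400,300)),0,80,0,0,cv2.BORDER_CONSTANT)])
cv2.imwrite('pics/v12.png',im)
E
```

```text
[0.45003525 0.10944785 0.23415489] 45.63334328142285 0.47342274508894805
sc12 dolly [553.1 170.7] [299.8 205. ] -2.0
   A 161 [467.1  93.7] [58.6 24.6] -45.0
   B 189 [464.5 254.1] [60. 26.] 62.0
   jar 280 [465.1 430.3] [65.1 39.5] -2.4
   cake 968 [641.9 427.5] [147.1  89.6] 87.0
   tote [ 530.7 -190.2] [316.  214.8] -2.5
w12 dolly [551. 172.] [298.3 198.1] -1.8
   A 1324 [464.5  97.1] [59.8 24.6] -44.6
   B 2000 [462.3 255.7] [57.6 24.6] 61.3
   jar 37 [488.1 423.5] [19.5  1.9] 45.5
   cake 860 [622.2 362.5] [80.3 26.5] -28.5
all dolly [552.5 170.5] [300.8 205. ] -2.1
   A 1485 [465.6  95.6] [63.5 25.2] -45.0
   B 2189 [463.6 254.5] [60. 28.] 62.0
   jar 317 [465.1 430.3] [65.1 39.5] -2.4
   cake 1828 [641.4 427.7] [148.7  90.8] 84.4
   tote [ 530.7 -190.2] [316.  214.8] -2.5
```

View pics/v12.png

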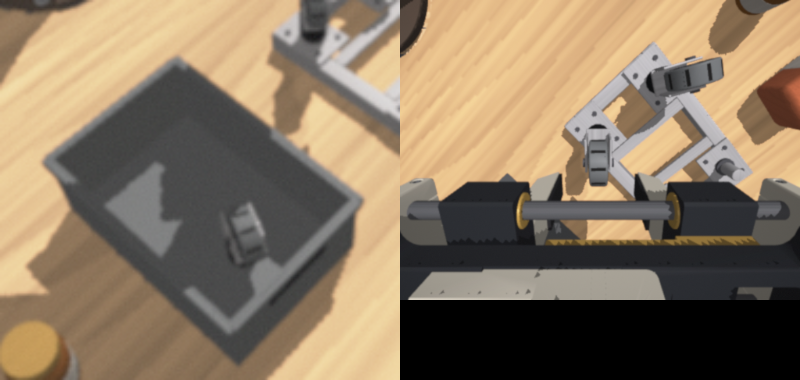

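Castor C lies in the tote at (248,235) in the left crop. Castor A is lined up for the grip, so I descend on it.

jog_arm --rows '[[[0,0.1,-4],[0,0,0],0.65],[[0,0.1,-8],[0,0,0],0.65],[[0,0.1,-11.5],[0,0,0],0.65],[[0,0.1,-13.5],[0,0,0],0.65],[[0,0.1,-13.6],[0,0,0],0.65],[[0,0.1,-13.6],[0,0,0],0.3],[[0,0.1,-13.6],[0,0,0],0.3],[[0,0.1,-13.6],[0,0,0],0.3]]'

```text
clock: 40.02
position: [0.4506, 0.1097, 0.0986]
ee_rot: [1.189, 2.906, 0.002]
force: [-1.0, -1.2, 3.5]
width: 0.392
gripper_force: 59.9
```

jog_arm --rows '[[[0,0,0.0],[0,0,0],0.3],[[0,0,0.02],[0,0,-10],0.3],[[0,0,0.05],[0,0,-20],0.3],[[0,0,0.08],[0,0,-30],0.3],[[0,0,0.11],[0,0,-20],0.3],[[0,0,0.14],[0,0,-10],0.3],[[0,0,0.17],[0,0,0],0.3]]'

```text
clock: 40.9
position: [0.4496, 0.1094, 0.0994]
ee_rot: [-1.181, -2.911, 0.001]
force: [0.0, -0.2, -3.1]
width: 0.389
gripper_force: 59.9
```

Good. I continue with the same pattern.

jog_arm --rows '[[[0,0,0.035],[0,0,10],0.3],[[0,0,0.07],[0,0,20],0.3],[[0,0,0.105],[0,0,30],0.3],[[0,0,0.14],[0,0,40],0.3],[[0,0,0.175],[0,0,30],0.3],[[0,0,0.21],[0,0,20],0.3],[[0,0,0.245],[0,0,10],0.3],[[0,0,0.28],[0,0,0],0.3]]'

```text
clock: 41.9
position: [0.4496, 0.1092, 0.1021]
ee_rot: [-1.198, -2.904, 0.001]
force: [2.3, -2.9, -6.4]
width: 0.389
gripper_force: 59.9
```

jog_arm --rows '[[[0,0,0.035],[0,0,-10],0.3],[[0,0,0.07],[0,0,-20],0.3],[[0,0,0.105],[0,0,-30],0.3],[[0,0,0.14],[0,0,-40],0.3],[[0,0,0.175],[0,0,-30],0.3],[[0,0,0.21],[0,0,-20],0.3],[[0,0,0.245],[0,0,-10],0.3],[[0,0,0.28],[0,0,0],0.3]]'

```text
clock: 42.9
position: [0.4495, 0.1094, 0.1049]
ee_rot: [-1.181, -2.911, 0.001]
force: [0.8, 0.6, -3.9]
width: 0.388
gripper_force: 59.9
```

jog_arm --rows '[[[0,0,0.035],[0,0,10],0.3],[[0,0,0.07],[0,0,20],0.3],[[0,0,0.105],[0,0,30],0.3],[[0,0,0.14],[0,0,40],0.3],[[0,0,0.175],[0,0,30],0.3],[[0,0,0.21],[0,0,20],0.3],[[0,0,0.245],[0,0,10],0.3],[[0,0,0.28],[0,0,0],0.3]]'

```text
clock: 43.9
position: [0.4495, 0.1095, 0.1077]
ee_rot: [-1.198, -2.904, 0.001]
force: [0.7, 1.0, -4.3]
width: 0.389
gripper_force: 59.9
```

jog_arm --rows '[[[0,0,0.035],[0,0,-10],0.3],[[0,0,0.07],[0,0,-20],0.3],[[0,0,0.105],[0,0,-30],0.3],[[0,0,0.14],[0,0,-40],0.3],[[0,0,0.175],[0,0,-30],0.3],[[0,0,0.21],[0,0,-20],0.3],[[0,0,0.245],[0,0,-10],0.3],[[0,0,0.28],[0,0,0],0.3]]'

```text
clock: 44.9
position: [0.4496, 0.1094, 0.1106]
ee_rot: [-1.181, -2.911, 0.001]
force: [0.3, 0.1, -4.4]
width: 0.386
gripper_force: 59.9
```

```bash
python3 - <<'E'
from h import *
shot('scene','sc13');s=arm.observe();print(s['position'],s['force'])
from fit import fit; fit(('sc13',))
E
```

```text
[0.44962367 0.10931402 0.11062594] [ 1.20319884 -1.15964151 -2.803437  ]
sc13 dolly [553.  169.9] [299.2 201.8] -1.9
   A 254 [463.5  97.5] [65.6 63.3] -5.2
   B 91 [469.3 264.4] [36.8 25.3] 65.1
   jar 280 [466.2 430.2] [63.5 39.2] 2.1
   cake 978 [641.5 426.3] [148.7  90.8] 85.0
   tote [ 530.5 -190.2] [316.1 215. ] -2.4
all dolly [553.  169.9] [299.2 201.8] -1.9
   A 254 [463.5  97.5] [65.6 63.3] -5.2
   B 91 [469.3 264.4] [36.8 25.3] 65.1
   jar 280 [466.2 430.2] [63.5 39.2] 2.1
   cake 978 [641.5 426.3] [148.7  90.8] 85.0
   tote [ 530.5 -190.2] [316.1 215. ] -2.4
```

jog_arm --rows '[[[0,0,0.035],[0,0,10],0.3],[[0,0,0.07],[0,0,20],0.3],[[0,0,0.105],[0,0,30],0.3],[[0,0,0.14],[0,0,40],0.3],[[0,0,0.175],[0,0,30],0.3],[[0,0,0.21],[0,0,20],0.3],[[0,0,0.245],[0,0,10],0.3],[[0,0,0.28],[0,0,0],0.3]]'

```text
clock: 45.95
position: [0.45, 0.1101, 0.1133]
ee_rot: [1.201, 2.903, 0.001]
force: [-0.1, 0.7, -3.2]
width: 0.39
gripper_force: 59.9
```

jog_arm --rows '[[[0,0,0.035],[0,0,-10],0.3],[[0,0,0.07],[0,0,-20],0.3],[[0,0,0.105],[0,0,-30],0.3],[[0,0,0.14],[0,0,-40],0.3],[[0,0,0.175],[0,0,-30],0.3],[[0,0,0.21],[0,0,-20],0.3],[[0,0,0.245],[0,0,-10],0.3],[[0,0,0.28],[0,0,0],0.3]]'

```text
clock: 46.95
position: [0.4495, 0.1095, 0.1161]
ee_rot: [-1.185, -2.909, 0.001]
force: [0.8, 0.2, -3.3]
width: 0.393
gripper_force: 59.9
```

jog_arm --rows '[[[0,0,0.035],[0,0,10],0.3],[[0,0,0.07],[0,0,20],0.3],[[0,0,0.105],[0,0,30],0.3],[[0,0,0.14],[0,0,40],0.3],[[0,0,0.175],[0,0,30],0.3],[[0,0,0.21],[0,0,20],0.3],[[0,0,0.245],[0,0,10],0.3],[[0,0,0.28],[0,0,0],0.3]]'

```text
clock: 47.95
position: [0.4502, 0.1088, 0.1188]
ee_rot: [1.202, 2.902, -0.001]
force: [5.2, -4.5, -12.0]
width: 0.387
gripper_force: 59.9
```

jog_arm --rows '[[[0,0,0.035],[0,0,-10],0.3],[[0,0,0.07],[0,0,-20],0.3],[[0,0,0.105],[0,0,-30],0.3],[[0,0,0.14],[0,0,-40],0.3],[[0,0,0.175],[0,0,-30],0.3],[[0,0,0.21],[0,0,-20],0.3],[[0,0,0.245],[0,0,-10],0.3],[[0,0,0.28],[0,0,0],0.3]]'

```text
clock: 48.95
position: [0.4497, 0.1094, 0.1217]
ee_rot: [-1.186, -2.909, 0.0]
force: [-0.6, -0.5, -3.3]
width: 0.387
gripper_force: 59.9
```

jog_arm --rows '[[[0,0,0.035],[0,0,10],0.3],[[0,0,0.07],[0,0,20],0.3],[[0,0,0.105],[0,0,30],0.3],[[0,0,0.14],[0,0,40],0.3],[[0,0,0.175],[0,0,30],0.3],[[0,0,0.21],[0,0,20],0.3],[[0,0,0.245],[0,0,10],0.3],[[0,0,0.28],[0,0,0],0.3]]'

```text
clock: 49.95
position: [0.4512, 0.1095, 0.1265]
ee_rot: [1.202, 2.9, 0.003]
force: [-2.6, -3.9, 22.3]
width: 0.389
gripper_force: 59.9
```

jog_arm --rows '[[[0,0,0.035],[0,0,-10],0.3],[[0,0,0.07],[0,0,-20],0.3],[[0,0,0.105],[0,0,-30],0.3],[[0,0,0.14],[0,0,-40],0.3],[[0,0,0.175],[0,0,-30],0.3],[[0,0,0.21],[0,0,-20],0.3],[[0,0,0.245],[0,0,-10],0.3],[[0,0,0.28],[0,0,0],0.3]]'

```text
clock: 50.95
position: [0.4497, 0.1095, 0.1275]
ee_rot: [-1.185, -2.909, 0.0]
force: [-0.3, 0.1, -2.3]
width: 0.391
gripper_force: 59.9
```

jog_arm --rows '[[[0,0,0.035],[0,0,10],0.3],[[0,0,0.07],[0,0,20],0.3],[[0,0,0.105],[0,0,30],0.3],[[0,0,0.14],[0,0,40],0.3],[[0,0,0.175],[0,0,30],0.3],[[0,0,0.21],[0,0,20],0.3],[[0,0,0.245],[0,0,10],0.3],[[0,0,0.28],[0,0,0],0.3]]'

```text
clock: 51.95
position: [0.4495, 0.1094, 0.1301]
ee_rot: [-1.202, -2.902, 0.001]
force: [0.5, 0.9, -3.8]
width: 0.391
gripper_force: 59.9
```

jog_arm --rows '[[[0,0,0.05],[0,0,-10],0.3],[[0,0,0.1],[0,0,-20],0.3],[[0,0,0.15],[0,0,-30],0.3],[[0,0,0.2],[0,0,-40],0.3],[[0,0,0.25],[0,0,-30],0.3],[[0,0,0.3],[0,0,-20],0.3],[[0,0,0.35],[0,0,-10],0.3],[[0,0,0.4],[0,0,0],0.3]]'

```text
clock: 52.95
position: [0.4494, 0.1094, 0.1341]
ee_rot: [-1.185, -2.909, 0.001]
force: [0.7, -0.1, -4.6]
width: 0.387
gripper_force: 59.9
```

jog_arm --rows '[[[0,0,0.3],[0,0,0],0.3],[[0,0,0.6],[0,0,0],0.3],[[0,0,1.0],[0,0,0],0.3],[[0,0,1.8],[0,0,0],0.3]]'

```text
clock: 53.45
position: [0.4497, 0.1095, 0.1526]
ee_rot: [-1.191, -2.907, 0.001]
force: [0.1, -0.6, -3.2]
width: 0.386
gripper_force: 59.9
```

```bash
python3 - <<'E'
from h import *
shot('scene','sc14');shot('side','si14');s=arm.observe();print(s['position'],s['force'])
from fit import fit; fit(('sc14','si14'))
E
```

```text
[0.45052514 0.10974784 0.15330716] [ 0.42494622  0.30716763 -3.04686097]
sc14 dolly [552.7 170.7] [300.1 203.3] -2.1
   A 72 [463.7  89.4] [58.2 40.9] 31.9
   B 73 [463.6 254.9] [59.9 27.4] 60.9
   jar 288 [466.5 430.1] [64.6 39.2] 0.5
   cake 976 [593.1 428. ] [186.5 147.4] -2.4
   tote [ 530.1 -190. ] [316.7 215.1] -2.5
si14 dolly [549.8 170.1] [299.6 205.1] -1.6
   A 104 [446.5  89.4] [57.6 15.9] -29.1
   cake 674 [638.7 427.2] [148.8  91.3] 86.1
   tote [ 528.8 -189.3] [314.4 217.5] -2.6
all dolly [551.3 169.9] [302.4 205.4] -1.9
   A 176 [458.8  93.4] [59.3 47.4] 12.7
   B 73 [463.6 254.9] [59.9 27.4] 60.9
   jar 288 [466.5 430.1] [64.6 39.2] 0.5
   cake 1650 [593.2 428.5] [186.5 148.4] -2.4
   tote [ 530.  -189.4] [316.8 217.5] -2.6
```

jog_arm --rows '[[[0,0,4],[0,0,0],0.3],[[0,-2,9],[0,0,0],0.3],[[0,-7,9.5],[0,0,0],0.3],[[0,-12,9.5],[0,0,0],0.3],[[0,-17,9.5],[0,0,0],0.3],[[0,-22,9.5],[0,0,0],0.3],[[0.5,-26,9.5],[0,0,0],0.3],[[0.5,-29,9.5],[0,0,0],0.3]]'

```text
clock: 54.55
position: [0.4548, -0.1824, 0.2474]
ee_rot: [1.192, 2.906, -0.0]
force: [0.8, 0.3, -3.4]
width: 0.391
gripper_force: 59.9
```

```bash
python3 - <<'E'
from h import *
shot('scene','sc15');shot('side','si15');s=arm.observe();print(s['position'],s['force'],s['width'])
from fit import fit; fit(('sc15','si15'))
E
```

```text
[ 0.45426828 -0.184365    0.24744071] [-0.46882322 -0.45768681 -3.58564143] 0.3900509243481023
sc15 dolly [552.8 170.1] [300.5 203.8] -2.0
   B 181 [464.6 253.9] [60.6 27.4] 59.4
   jar 282 [465.8 430.1] [66.3 39.7] 0.1
   cake 983 [642.1 425.8] [148.9  91. ] 88.0
   tote [ 530.4 -190. ] [316.7 215.3] -2.5
si15 dolly [550.  172.4] [299.2 208. ] -1.8
   B 52 [445.9 248. ] [35.9 18.7] 80.9
   jar 178 [451.7 430.1] [43.4 39. ] -6.3
   cake 315 [665.8 423.9] [149.   47.7] 77.1
   tote [ 529.2 -189.1] [314.9 217. ] -2.5
all dolly [551.7 172.3] [302.6 208.2] -1.8
   B 233 [462.8 254. ] [63.2 31.4] 56.3
   jar 460 [464.9 429.6] [68.1 40.8] 0.1
   cake 1298 [642.1 425.8] [148.9  91. ] 88.0
   tote [ 530.3 -189.1] [316.9 217.1] -2.5
```

View pics/si15.png

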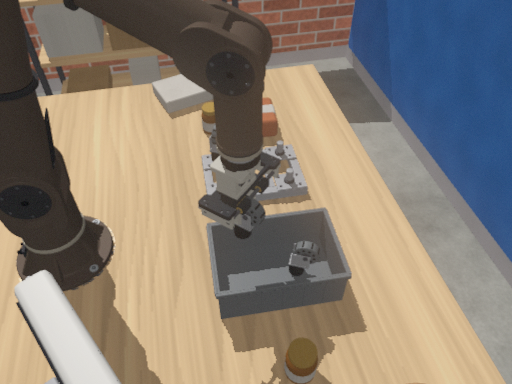

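Castor C stands in the tote at (303,258), and A hangs above the tote's near end at (245,222). Next I lower and release A.

jog_arm --rows '[[[0,0,-5],[0,0,0],0.3],[[0,0,-10],[0,0,0],0.3],[[0,0,-14],[0,0,0],0.3],[[0,0,-16],[0,0,0],0.3],[[0,0,-17.2],[0,0,0],0.3],[[0,0,-17.8],[0,0,0],0.3],[[0,0,-18],[0,0,0],0.3]]'

```text
clock: 55.52
position: [0.4553, -0.1805, 0.0676]
ee_rot: [1.189, 2.907, 0.0]
force: [-0.9, -0.2, -3.9]
width: 0.387
gripper_force: 59.9
```

jog_arm --rows '[[[0,0,0],[0,0,0],0.6],[[0,0,0],[0,0,0],0.6],[[0,0,0],[0,0,0],0.6],[[0,0,4],[0,0,0],0.6],[[0,0,9],[0,0,0],0.6],[[0,0,14],[0,0,0],0.6],[[-3,6,20],[0,0,0],0.6],[[-3,10,24],[0,0,0],0.6]]'

```text
clock: 56.52
position: [0.4259, -0.0946, 0.2945]
ee_rot: [1.193, 2.906, 0.0]
force: [1.9, 0.9, 0.1]
width: 0.603
gripper_force: 0.0
```

```bash
python3 - <<'E'
from h import *
shot('scene','sc16');shot('side','si16');s=arm.observe();print(s['position'],s['force'],s['width'],s['clock'])
from fit import fit; fit(('sc16','si16'))
E
```

```text
[ 0.42880118 -0.09096231  0.29730142] [ 1.10202503  0.10993087 -0.92365269] 0.6004223318364823 56.625
sc16 dolly [552.7 170.2] [299.9 202.4] -1.6
   B 185 [464.  254.9] [58.8 30.3] 65.9
   jar 279 [466.8 430.1] [63.8 39.3] -0.3
   cake 985 [642.1 424.7] [151.2  88.9] 86.7
   tote [ 530.5 -190.3] [315.8 214.8] -2.6
si16 dolly [550.  171.5] [299.8 207.2] -1.7
   cake 587 [639.6 425.1] [149.  91.] 88.1
   tote [ 529.  -189.1] [314.3 218.1] -2.4
all dolly [551.3 171.5] [302.4 207.2] -1.7
   B 185 [464.  254.9] [58.8 30.3] 65.9
   jar 279 [466.8 430.1] [63.8 39.3] -0.3
   cake 1572 [641.  424.3] [151.4  92.8] 89.0
   tote [ 530.1 -189.2] [316.5 218.1] -2.5
```

View pics/sc16.png

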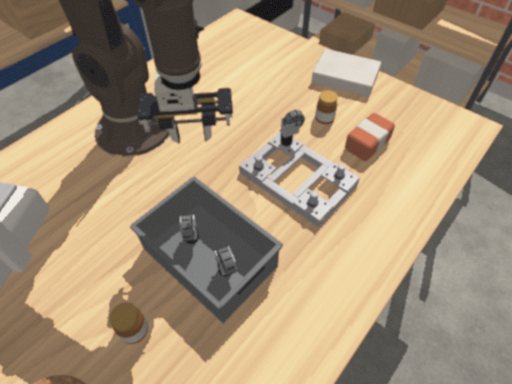

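Both binding castors are in the tote, at (188,228) and (226,260). B is seated and the bystanders are untouched. The early test pushed the dolly about 10 mm and 4°, so I'll nudge it back with a gentle push on its right edge at the near end.

jog_arm --rows '[[[0,5,-2],[0,0,-9],0],[[1,10,-4],[0,0,-18],0],[[1.6,13.5,-8],[0,0,-27],0],[[1.6,13.5,-13],[0,0,-36],0],[[1.6,13.5,-18],[0,0,-45],0],[[1.6,13.5,-23],[0,0,-45],0],[[1.6,13.5,-27],[0,0,-45],0],[[1.6,13.5,-27.3],[0,0,-45],0]]'

```text
clock: 57.62
position: [0.4412, 0.0391, 0.0178]
ee_rot: [-2.211, -2.229, 0.008]
force: [-0.3, 0.8, -0.2]
width: 0.002
gripper_force: 0.0
```

jog_arm --rows '[[[0,0.5,0],[0,0,0],0],[[0,1,0],[0,0,0],0],[[0,1.5,0],[0,0,0],0],[[0,2,0],[0,0,0],0],[[0,2,0],[0,0,0],0]]'

```text
clock: 58.25
position: [0.4434, 0.0607, 0.0202]
ee_rot: [2.211, 2.232, 0.001]
force: [-0.2, 1.1, -0.1]
width: 0.009
gripper_force: 0.0
```

```bash
python3 - <<'E'
from h import *
shot('scene','sc17');s=arm.observe();print(s['position'],s['force'],s['width'],s['clock'])
from fit import fit; fit(('sc17',))
E
```

```text
[0.44327471 0.06038821 0.02008412] [-0.68512776  0.54693824  0.12023573] 0.004178010232089653 58.3
sc17 dolly [553.2 159.7] [300.5 226.7] -1.0
   A 39 [457.   73.1] [26.2  6.4] 82.1
   B 189 [463.2 254.8] [61.3 29.6] 62.4
   jar 283 [466.1 429.6] [66.4 40.7] -0.1
   cake 969 [641.8 426. ] [148.6  89.6] 87.4
   tote [ 530.5 -190.2] [316.2 214.7] -2.6
all dolly [553.2 159.7] [300.5 226.7] -1.0
   A 39 [457.   73.1] [26.2  6.4] 82.1
   B 189 [463.2 254.8] [61.3 29.6] 62.4
   jar 283 [466.1 429.6] [66.4 40.7] -0.1
   cake 969 [641.8 426. ] [148.6  89.6] 87.4
   tote [ 530.5 -190.2] [316.2 214.7] -2.6
```

jog_arm --rows '[[[0,0.4,0],[0,0,0],0],[[0,0.7,0],[0,0,0],0],[[0,1.0,0],[0,0,0],0],[[0,1.3,0],[0,0,0],0],[[0,1.6,0],[0,0,0],0],[[0,1.8,0],[0,0,0],0]]'

```text
clock: 59.05
position: [0.4412, 0.0719, 0.0197]
ee_rot: [2.218, 2.223, -0.011]
force: [-5.9, -26.1, 15.8]
width: 0.005
gripper_force: 13.2
```

```bash
python3 - <<'E'
from h import *
shot('scene','sc18');s=arm.observe();print(s['position'],s['force'],s['clock'])
from fit import fit; fit(('sc18',))
E
```

```text
[0.44119782 0.072117   0.01973977] [ -4.33740903 -24.25684812  14.45040221] 59.1
sc18 dolly [553.5 165.1] [301.  221.2] -2.4
   A 62 [456.3  80.3] [40.3  5.7] 85.1
   B 183 [466.7 261.7] [58.1 26. ] 60.4
   jar 277 [467.2 430.4] [63.3 38.1] 0.8
   cake 971 [642.3 426.6] [147.4  89. ] 85.6
   tote [ 530.7 -190.1] [315.3 215.1] -2.4
all dolly [553.5 165.1] [301.  221.2] -2.4
   A 62 [456.3  80.3] [40.3  5.7] 85.1
   B 183 [466.7 261.7] [58.1 26. ] 60.4
   jar 277 [467.2 430.4] [63.3 38.1] 0.8
   cake 971 [642.3 426.6] [147.4  89. ] 85.6
   tote [ 530.7 -190.1] [315.3 215.1] -2.4
```

The near end moved back about 7 mm at 25 N, which is enough. Now I retreat and check.

jog_arm --rows '[[[0,-1,0],[0,0,0],0],[[0,-3,0],[0,0,0],0],[[0,-3,5],[0,0,0],0],[[0,-3,11],[0,0,0],0],[[0,-3,17],[0,0,0],0],[[-3,-3,23],[0,0,0],0],[[-6,-3,28],[0,0,0],0],[[-6,-3,28],[0,0,0],0]]'

```text
clock: 60.1
position: [0.3835, 0.0487, 0.3037]
ee_rot: [2.209, 2.231, 0.012]
force: [0.7, -0.5, -0.5]
width: 0.005
gripper_force: 0.0
```

```bash
python3 - <<'E'
from h import *
shot('scene','sc19');shot('side','si19');s=arm.observe();print(s['position'],s['force'],s['clock'],abs(s['dq']).max())
from fit import fit; fit(('sc19','si19'))
P,_=cloud('sc19');q=P.reshape(-1,3);k=(q[:,2]>.02)&(q[:,0]>.39)&(q[:,0]<.67)&(q[:,1]>-.28)&(q[:,1]<-.1)&(q[:,2]<.2)
print('tote contents pts',k.sum(),q[k].max(0))
print(arm.sign_off())
E
```

```text
[0.38326369 0.04839402 0.30023173] [-0.40357645  0.24396537 -0.07681234] 60.2 0.04309396041088739
sc19 dolly [553.3 174.5] [298.3 202.3] -3.3
   B 184 [466.2 261.6] [58.1 28.6] 63.6
   jar 279 [466.6 430.8] [65.  37.9] 0.6
   cake 982 [641.7 426.3] [147.5  91. ] 88.0
   tote [ 531.  -190.2] [315.7 215.4] -2.4
si19 dolly [550.3 176.5] [298.6 206.7] -3.4
   B 150 [466.7 260.8] [64.3 29.9] 59.8
   jar 173 [461.  431.4] [62.5 40.9] -8.1
   cake 678 [638.1 427.5] [149.4  92. ] 84.8
   tote [ 528.9 -189.8] [314.6 217.1] -2.6
all dolly [551.7 176.3] [301.5 206.7] -3.3
   B 334 [466.7 260.8] [64.3 29.9] 59.8
   jar 452 [464.7 429.9] [68.6 40.2] 0.0
   cake 1660 [639.4 426.7] [149.5  95.3] 86.5
   tote [ 530.3 -189.9] [317.3 217.1] -2.6
tote contents pts 991 [ 0.66996033 -0.10001225  0.1231044 ]
the job is handed in; nothing more can be done
None
```

I handed the job in at about 60 s: two of the three castors bound and are in the tote, the free one is still seated, the jars and cake did not move, and the dolly is about 7 mm and 2° off its start because my first wheel test pushed it.

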